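# Light the shell under the ultraviolet lamp with the hold-to-run lever

### The job

Swing the ultraviolet lamp on its stiff arm until its head stands centred over the dish with the white shell, and only then press the red pad of the hold-to-run lever about half way down, into the green part of its gauge; never push it down to its stop, since the lamp runs only in the middle of the travel. Keep it pressed there: the program finishes while the robot is still holding the pad half way down, with the lamp still over the shell. Leave the dishes and everything else on the bench where they are.

Things in the scene. Friction and masses are not known exactly. Their poses are not given: they have to be found in the camera images.
- lamp_handle (a point): Upright black round handle on top of the lamp head, 18 mm diameter, 55 mm tall; the point lies on its axis, 25 mm below its top, 188 mm above the bench and 30 mm above the top of the lamp head. The head is a white disc 90 mm across, centred below the handle; its underside is 115 mm above the bench, well clear of the dishes. Open space above; it can be pinched from above at any yaw.
- lamp_pivot (a point): Pivot of the lamp arm, on the axis of the stand's upright post (origin 140 mm above the bench; post top at 175 mm). The handle's axis is 200 mm from it, so handle and head travel level on a circle of 200 mm radius about this vertical axis. The foot of the stand is fixed; its x axis points away from the middle of the three plates' fan, z is up.
- lamp_arm (a joint): Swing of the lamp arm, rad: grows clockwise as seen from above; free range -1.3 to 1.45. At 0 the arm points along the stand's own -x axis. It is stiff (about 2.5 N at the handle moves it, plus drag: about 1.3 N more at 0.2 m/s) and stays where it is left. It starts parked at the end of the row of dishes.
- dish_shell_mid (a point): THE DISH TO LIGHT: round clear dish, 82 mm across, 14 mm tall, standing on one of the stand's three round plates (plate top 6 mm above the bench), holding one white pointed spiral shell. Point at the dish's centre, half-way up (7 mm above its underside).
- dish_slate_mid (a point): Bystander: round clear dish, 82 mm across, 14 mm tall, standing on one of the stand's three round plates (plate top 6 mm above the bench), holding two flat dark grey stones. Point at the dish's centre, half-way up (7 mm above its underside).
- dish_brick_mid (a point): Bystander: round clear dish, 82 mm across, 14 mm tall, standing on one of the stand's three round plates (plate top 6 mm above the bench), holding four round brick-red pebbles. Point at the dish's centre, half-way up (7 mm above its underside).
- pad_top (a point): Red pad, 38 x 40 mm and 6 mm thick, near the free end of the hold-to-run lever, pressed straight down from above, with open space over it. The point is the centre of its top face, at rest 76 mm above the bench.
- control: Fixed grey control box of the hold-to-run lever, 130 x 86 x 34 mm, on the left or on the right of the bench. Origin on the bench, 28 mm from below the pad's centre towards the hinge, which lies to its +x. A gauge post 37 mm to the pad's +y side reaches 66 mm above the bench: blocks red, green, red from the top, each 9 mm; a black pointer on the lever runs beside them.
- lever_hinge (a point): Hinge axis of the hold-to-run lever (along the control box's y axis), at the end of the lever away from the pad, 66 mm above the bench; the pad's centre is 90 mm from it, towards the box's -x.
- run_lever (a joint): Travel of the hold-to-run lever, rad: 0 at rest (level), grows as the pad goes down, stop at 0.30 (the pad 27 mm down). Half way is 0.15, the pad 13.5 mm down; the green part is 0.10 to 0.20 (9 to 18 mm down). It springs back when let go: about 4 N on the pad to start it, 6.5 N at half way, 9 N at the stop.
- jar_mid (a point): Bystander: white plastic jar with red cap, 64 mm across, 81 mm tall, loose; point on its axis 40 mm above the bench.
- phone_mid (a point): Bystander: black phone lying flat, 150 x 74 x 9 mm, loose; point at its centre.
- ruler_mid (a point): Bystander: white ruler lying flat, 160 x 30 x 4 mm, loose, long side along its y; point at its centre.
- tweezers_mid (a point): Bystander: steel tweezers lying flat, 110 mm long, 5 mm thick, loose; point at their centre.
- pen_tub: Bystander: clear tub of pens, 120 x 85 x 50 mm, fixed, a pencil rising to 120 mm; on the side of the bench opposite to the control box. Origin at the centre of its underside.
Things that resemble listed ones, but are neither listed nor needed, are in the scene too. What is shaped like the control but pink is not meant.

How it is judged (in metres and radians):
On the way, in this order (a step that is already met when the one before it is completed fails the run):
1. the lamp head stands still over the dish with the white shell, the lever not yet pressed (horizontal distance between lamp_handle and dish_shell_mid below 0.03 m and velocity of joint lamp_arm between -0.05 and 0.05 rad/s and value of joint run_lever below 0.05 rad), for 0.2 s.
2. the lever is pressed into the middle of its travel by the robot (horizontal distance between lamp_handle and dish_shell_mid below 0.03 m and velocity of joint lamp_arm between -0.05 and 0.05 rad/s and value of joint run_lever between 0.1 and 0.2 rad and contact force between any of the fingers, the arm and run_lever above 1.5 N), for 0.3 s.
At the end, for the whole second after the job is handed in: The lamp handle's axis is within 30 mm horizontally of the centre of the dish with the white shell and at rest, the lever is between 0.10 and 0.20 rad (9 to 18 mm down at the pad), held there by the robot pressing on the pad (more than 1.5 N) (all of step 2); the arm keeps its last pose, push and grip.
It fails at once if the lever is pushed down to its stop (past 0.27 rad) (value of joint run_lever above 0.27 rad).
It fails at once if the lever is pressed (past 0.08 rad) while the lamp is not over the shell (more than 40 mm off) (value of joint run_lever above 0.08 rad and horizontal distance between lamp_handle and dish_shell_mid above 0.04 m).
It fails at once if a dish or another loose thing on the bench is moved more than 20 mm (distance of any of dish_shell_mid, dish_slate_mid, dish_brick_mid, jar_mid, phone_mid, ruler_mid, tweezers_mid from where it was at the start of the episode above 0.02 m).
It also fails if it takes over 51 s, if anything falls off the work surface, if the arm or the gripper's body presses on something with over 40 N, if the wrist force passes 120 N, or if a joint passes its speed limit or range.

### The arm

A 6-joint arm with a two-finger parallel gripper is mounted at the origin on the work surface. World frame = base frame: x ahead of the robot, y to its left, z up, the work surface at z = 0. Lengths are in mm, angles in rad, forces in N, time in s.
With the tool pointing down it reaches from about 275 to 750 mm from the base axis. Payload 10.2 kg.
Tool frame: the origin (TCP) lies between the finger pads; the fingertips stand 17 mm ahead of it and the grasp point (between the pads) lies 2 mm behind it (tips_ahead is the distance from the TCP to the fingertips, in mm); z points along the fingers, y is the line along which they close (so a half turn about z gives the same grasp; the last joint's range is limited). The gripper opens to 85 mm and grips with 20 to 120 N. Pads are 22 mm wide; open, the fingers measure 114 mm over their backs; the gripper's body (76 mm by 85 mm) begins 54 mm behind the grasp point. The pads swing forward as they close: fully open they stand 13 mm farther back than shut.
Start: joints at [-1.47, 0.313, 1.498, -0, 1.331, -0.223], TCP at [167.027, -497.728, 248.294] pointing down, gripper open.
Joint ranges: [-2.94, 2.94], [-0.97, 2.17], [0.19, 2.56], [-1.23, 4.37], [0.02, 3.11], [-2.88, 2.88]. Speed limits (rad/s): [2.39, 2.39, 3.01, 3.14, 3.14, 3.14].

### API

Orientations are given as a unit quaternion [w, x, y, z].
In Python, from rig import sense, capture, finish_job, boxes_of, tips_ahead gives the robot as it stands.
- The arm moves only by the tool drive_tool, never from a script. Its argument "commands" is text: rows parted by semicolons, each of 7 numbers parted by spaces: the shift along the world's x, y, z in units of 0.1 m (1.0 is 0.1 m), then the turn, a rotation vector about the world's x, y, z in units of pi/4 rad (1.0 is pi/4 rad), then the opening in per cent of the stroke, from 0 (shut) to 100 (fully open). A call has 1 to 20 rows; each row shifts and turns the commanded pose from where the row before left it; what a row does not reach is not made up. A row lasts 1/12 s, in which the tool goes at most 41.7 mm and 7.16 degrees, less where a joint would pass 70% of its speed; a pose out of reach is approached as far as the arm can. A call with a number of a shift or a turn outside -1 to 1 is refused whole. A call with a gripper value outside its range is refused whole. The fingers move at their own pace and stop on an object; "force" is the grip in N (left out, the last holds). Time passes only in rows, so rows that do not move let the fingers close. It gives the time, the measured TCP pose, the force, the opening and the grip force at its end, in the units of the state.
- sense(): the state, without advancing time (a new reading comes with each control period).
- capture(name): name is "scene" or "side" or "wrist"; returns a dict with "pixels" (480x640x3 uint8, blue, green, red), "fov_y" (degrees; the focal length in pixels is half the picture's height over the tangent of half this angle, whatever the lens; pixels are square), "cx", "cy" (the principal point, pixels), "position" and "attitude" of the camera in the world; the wrist camera has in their place "tool_from_camera" (4x4, takes a point from camera to tool coordinates, whose origin is the TCP and whose axes are the flange's). Camera axes: x right, y down, z forward; pixel columns grow to the right and rows downward; lengths in mm; the calibration is good to about 2 mm. A picture is of the moment at which its call begins: read the wrist's pose just before it. There is no depth.
- finish_job(): hands the job in; it is judged then, once.
Trained networks look in a picture, given as the dict that the camera call returned (one of the last four; its "shot" number tells which), for a name from the list of things; names that differ only in an ending like _2 or _b are one class to them, and where a whole thing is asked for, a point or a joint stands for the part that bears it (a point fixed in the world has none). Each returns a list of dicts, best first, with "confidence" (0 to 1); they miss things now and then, are a little off and sometimes report something else, mostly with a low value. They report only what shows in the picture. A call takes as long as a camera call. They do not tell look-alikes from the thing itself.
- boxes_of(picture, name): "position" ([column, row] in pixels, amid what is visible of it).
The state is a dict: "time_s": time; "joints": joint angles; "dq": joint speeds; "tau": joint torques, N m; "eef_pos": TCP position; "ee_rot": TCP orientation; "force": force on the tool from outside, world axes, zero at the start; "wrist_torque": the same for the moment, N m; "grip_width": opening from 0.0 (shut) to 1.0 (fully open); "grip_force": force on a finger pad.
Only numpy, scipy, OpenCV 4.12 (cv2) and the standard library are available. Lean on these libraries where they do the work, as an engineer would, in place of code of your own. Each camera call takes 0.05 s, during which the arm holds its last target. There are 200 camera calls.

## Working session

There is one attempt and no reset: what is moved stays moved. The work goes in short steps, Python scripts to look and compute and a tool call to move; the robot and the scene stay as the last step left them, time stands still between calls to the robot, and variables do not carry over. Pictures are saved under pics/ and viewed, at most 10 in all, crops included, and the job is handed in when it is done.

Besides the shell and the picture viewer there is one more tool, called after ">>>" as name(argument=value, ...), one argument or row to a line, values as JSON. drive_tool: Moves the arm, as the interface text tells. Shifts and turns lie within -1 to 1; 1 stands for 0.1 m of shift or pi/4 rad of turn. Its arguments: {"type":"object","properties":{"commands":{"type":"string"},"force":{"type":"number"}},"required":["commands"]}

```bash
mkdir -p pics; cat > h.py <<'E'
import numpy as np, cv2
from scipy.spatial.transform import Rotation as R
from rig import *
def q2R(q): return R.from_quat([q[1],q[2],q[3],q[0]]).as_matrix()
def pose(p,s=None):
    if 'tool_from_camera' in p:
        T=np.array(p['tool_from_camera']); Rt=q2R(s['ee_rot'])
        return Rt@T[:3,:3], Rt@T[:3,3]+np.array(s['eef_pos'])
    a=np.array(p['attitude']); M=q2R(a) if a.size==4 else a.reshape(3,3)
    return M,np.array(p['position'])
def toz(p,px,z,s=None):
    M,c=pose(p,s); f=240/np.tan(np.radians(p['fov_y'])/2)
    d=M@np.array([(px[0]-p['cx'])/f,(px[1]-p['cy'])/f,1])
    return c+d*(z-c[2])/d[2]
E
python3 - <<'E'
from h import *
Z=dict(lamp_handle=188,lamp_pivot=160,dish_shell_mid=13,dish_slate_mid=13,dish_brick_mid=13,pad_top=76,control=30,jar_mid=40,pen_tub=25)
for n in ['scene','side']:
    p=capture(n); cv2.imwrite(f'pics/{n}.png',p['pixels'])
    print(n,p['fov_y'],p['position'],p['attitude'])
    for k,z in Z.items():
        for b in boxes_of(p,k)[:3]:
            print(k,round(b['confidence'],2),np.round(b['position']),np.round(toz(p,b['position'],z)))
E
```

```text
scene 44.46702396729017 [1267.33382623  884.04235829 1060.21226227] [-0.13997812  0.29582166  0.86323036 -0.38435533]
lamp_handle 0.56 [350. 242.] [596. 181. 188.]
lamp_handle 0.37 [197. 243.] [866. -21. 188.]
lamp_pivot 0.79 [297. 251.] [689. 111. 160.]
dish_shell_mid 0.75 [262. 222.] [ 599. -169.   13.]
dish_slate_mid 0.82 [314. 231.] [509. -53.  13.]
dish_brick_mid 0.55 [342. 260.] [522.  80.  13.]
pad_top 0.89 [472. 369.] [565. 532.  76.]
pad_top 0.69 [412. 289.] [501. 302.  76.]
control 0.94 [470. 386.] [567. 541.  30.]
jar_mid 0.74 [377. 360.] [681. 381.  40.]
jar_mid 0.71 [410. 303.] [508. 308.  40.]
jar_mid 0.26 [306. 346.] [777. 259.  40.]
pen_tub 0.96 [278. 176.] [ 448. -305.   25.]
pen_tub 0.26 [261. 224.] [ 616. -150.   25.]
side 42.69255181277448 [ 192.66817616 -880.27163797 1277.07638354] [-0.35355555  0.91206962 -0.19576981  0.06929402]
lamp_handle 0.59 [298. 226.] [550.  82. 188.]
lamp_pivot 0.92 [338. 276.] [581. -80. 160.]
dish_shell_mid 0.6 [356. 335.] [ 596. -157.   13.]
dish_slate_mid 0.8 [309. 308.] [523. -37.  13.]
dish_brick_mid 0.65 [283. 280.] [497.  73.  13.]
dish_brick_mid 0.34 [356. 334.] [ 598. -156.   13.]
pad_top 0.76 [251. 209.] [493. 293.  76.]
pad_top 0.53 [243. 153.] [552. 529.  76.]
control 0.96 [246. 162.] [560. 536.  30.]
control 0.91 [248. 217.] [487. 310.  30.]
jar_mid 0.86 [303. 176.] [689. 392.  40.]
pen_tub 0.8 [330. 402.] [ 462. -297.   25.]
```

View pics/scene.png

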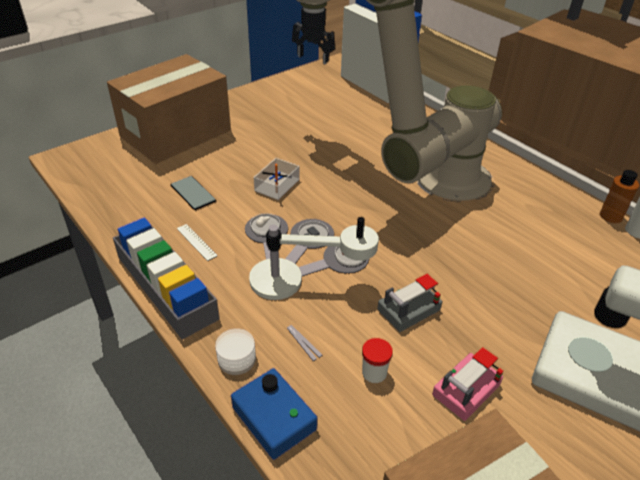

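View pics/side.png

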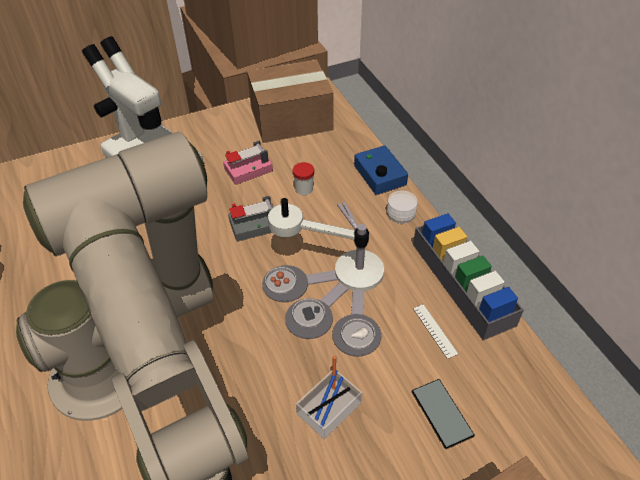

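The pictures agree: grey lever pad at scene (428,283) and side (237,212). The handle is at scene (361,228) and side (285,208), the post top at scene (273,237) and side (362,235), and the shell dish at scene (264,226) and side (358,334). I'll triangulate these.

```bash
cat >> h.py <<'E'
def ray(p,px,s=None):
    M,c=pose(p,s); f=240/np.tan(np.radians(p['fov_y'])/2)
    d=M@np.array([(px[0]-p['cx'])/f,(px[1]-p['cy'])/f,1]); return c,d/np.linalg.norm(d)
def tri(rs):
    A=sum(np.eye(3)-np.outer(d,d) for c,d in rs); b=sum((np.eye(3)-np.outer(d,d))@c for c,d in rs)
    return np.linalg.solve(A,b)
E
python3 - <<'E'
from h import *
a=capture('scene'); b=capture('side')
for n,u,v,z in [('handle top',(361,220),(285,201),213),('handle mid',(361,229),(285,208),186),('post top',(274,233),(362,232),175),('foot',(276,280),(360,269),8),('shell',(264,227),(357,335),13),('slate',(312,234),(309,316),13),('brick',(347,257),(285,282),13),('pad',(428,283),(237,212),76),('pinkpad',(486,357),(233,156),76)]:
    print(n,np.round(tri([ray(a,u),ray(b,v)])),np.round(toz(a,u,z)),np.round(toz(b,v,z)))
for n,p,x,y in [('a',a,330,190),('b',b,215,170)]:
    cv2.imwrite(f'pics/c{n}.png',cv2.resize(p['pixels'][y:y+150,x:x+200],None,fx=4,fy=4,interpolation=cv2.INTER_CUBIC))
E
```

```text
handle top [545. 156. 208.] [547. 161. 213.] [545. 150. 213.]
handle mid [544. 158. 182.] [545. 162. 186.] [545. 153. 186.]
post top [695.  24. 157.] [704.  43. 175.] [689.   8. 175.]
foot [698.  29.   5.] [697.  32.   8.] [699.  25.   8.]
shell [ 602. -155.    4.] [ 608. -148.   13.] [ 598. -160.   13.]
slate [516. -54.   4.] [522. -45.  13.] [514. -60.  13.]
brick [500.  72.   3.] [505.  81.  13.] [500.  64.  13.]
pad [455. 306.  69.] [458. 310.  76.] [455. 298.  76.]
pinkpad [519. 530.  75.] [518. 531.  76.] [520. 527.  76.]
```

View pics/ca.png

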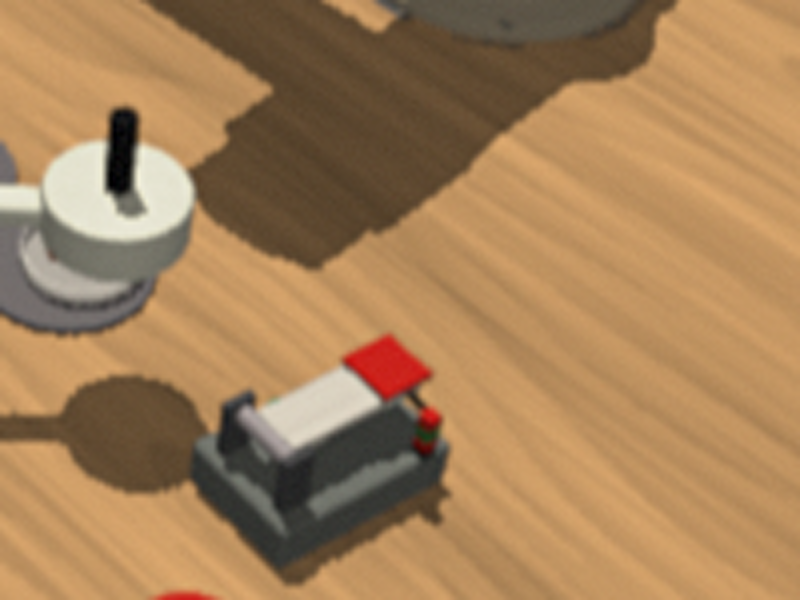

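View pics/cb.png

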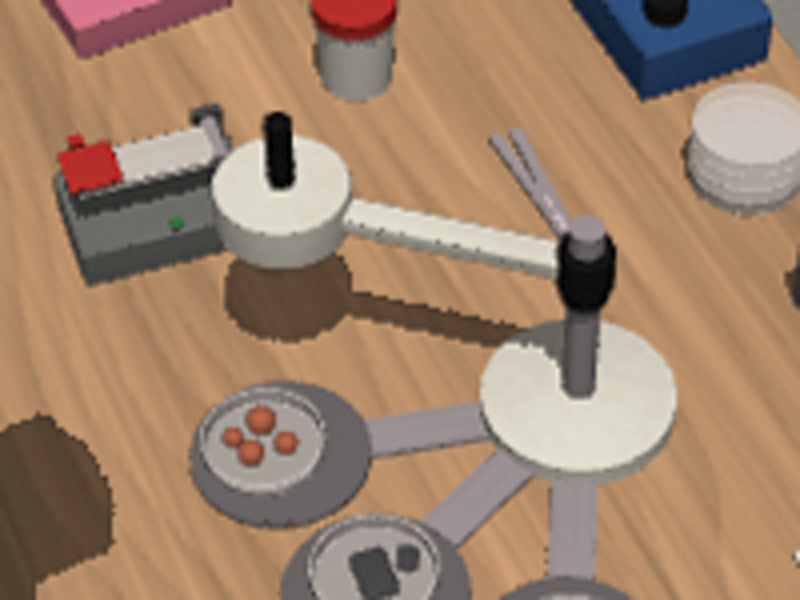

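>>> drive_tool(
  commands="0.2 0.16 0.06 0 0 0 100;0.3 0.24 0.06 0 0 0 100;0.3 0.24 0.06 0 0 0 100;0.3 0.24 0.06 0 0 0 100;0.3 0.24 0.06 0 0 0 100;0.3 0.24 0.06 0 0 0 100;0.3 0.24 0.06 0 0 0 100;0.3 0.24 0.06 0 0 0 100;0.3 0.24 0.06 0 0 0 100;0.3 0.24 0.06 0 0 0 100;0.3 0.24 0.06 0 0 0 100;0.3 0.24 0.06 0 0 0 100;0.3 0.24 0.06 0 0 0 100;0.3 0.24 0.06 0 0 0 100;0.2 0.16 0 0 0 0 100;0 0 0 0 0 0 100;0 0 0 0 0 0 100",
)

```text
time_s: 2.52
eef_pos: [597.5, -152.9, 331.6]
ee_rot: [-0.0, 0.987, 0.162, -0.0]
force: [-0.6, -0.1, -0.1]
grip_width: 1.001
grip_force: 0.0
```

```bash
python3 - <<'E'
from h import *
s=sense(); p=capture('wrist'); cv2.imwrite('pics/w1.png',p['pixels'])
print(s['time_s'],s['eef_pos'],s['joints'],np.round(q2R(s['ee_rot']),2).tolist(),np.round(p['tool_from_camera'],2).tolist(),tips_ahead if not callable(tips_ahead) else tips_ahead())
for k,z in dict(dish_shell_mid=13,dish_slate_mid=13,dish_brick_mid=13,lamp_handle=188,pad_top=76).items():
    for b in boxes_of(p,k)[:2]: print(k,round(b['confidence'],2),np.round(b['position']),np.round(toz(p,b['position'],z,s)))
E
```

```text
2.5167 [ 597.52636643 -152.92557939  331.61318498] [-4.40180950e-01  4.91043134e-01  1.02810541e+00 -1.68098807e-04
  1.62335004e+00  8.04833050e-01] [[0.95, 0.32, -0.0], [0.32, -0.95, 0.0], [-0.0, -0.0, -1.0]] [[-0.0, -0.95, -0.31, 79.67], [1.0, -0.0, -0.0, -0.82], [0.0, -0.31, 0.95, -126.55], [0.0, 0.0, 0.0, 1.0]] 17.0
dish_shell_mid 0.7 [317. 189.] [ 597. -150.   13.]
dish_slate_mid 0.78 [225. 225.] [510. -48.  13.]
dish_brick_mid 0.97 [131. 213.] [487.  77.  13.]
lamp_handle 0.57 [ 63. 104.] [627.  58. 188.]
```

View pics/w1.png

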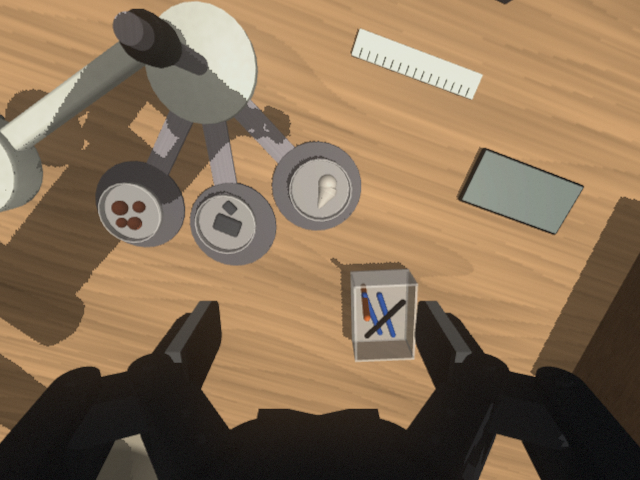

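The shell dish's rim is centred near pixel (320,187), which puts it at about (600,-153), in line with the other cameras. Next I go to the handle at about (545,157) and look from above it.

>>> drive_tool(
  commands="-0.04 0.22 -0.03 0 0 0 100;-0.06 0.36 -0.03 0 0 0 100;-0.06 0.36 -0.03 0 0 0 100;-0.06 0.36 -0.03 0 0 0 100;-0.06 0.36 -0.03 0 0 0 100;-0.06 0.36 -0.03 0 0 0 100;-0.06 0.36 -0.03 0 0 0 100;-0.06 0.36 -0.03 0 0 0 100;-0.06 0.36 -0.03 0 0 0 100;0 0 0 0 0 0 100;0 0 0 0 0 0 100",
)

```text
time_s: 3.73
eef_pos: [544.5, 157.2, 305.4]
ee_rot: [0.0, 0.987, 0.162, 0.0]
force: [0.0, -1.3, 0.2]
grip_width: 0.999
grip_force: 0.0
```

```bash
python3 - <<'E'
from h import *
s=sense(); p=capture('wrist'); cv2.imwrite('pics/w2.png',p['pixels'])
print(s['time_s'],s['eef_pos'])
for k,z in dict(dish_brick_mid=13,lamp_handle=188,pad_top=76,lamp_pivot=175).items():
    for b in boxes_of(p,k)[:2]: print(k,round(b['confidence'],2),np.round(b['position']),np.round(toz(p,b['position'],z,s)))
E
```

```text
3.7333 [544.52250329 157.24548093 305.43776335]
dish_brick_mid 0.95 [373. 261.] [482.  59.  13.]
lamp_handle 0.84 [352. 197.] [582. 144. 188.]
pad_top 0.64 [181. 208.] [493. 296.  76.]
lamp_pivot 0.67 [449. 187.] [610.  75. 175.]
```

View pics/w2.png

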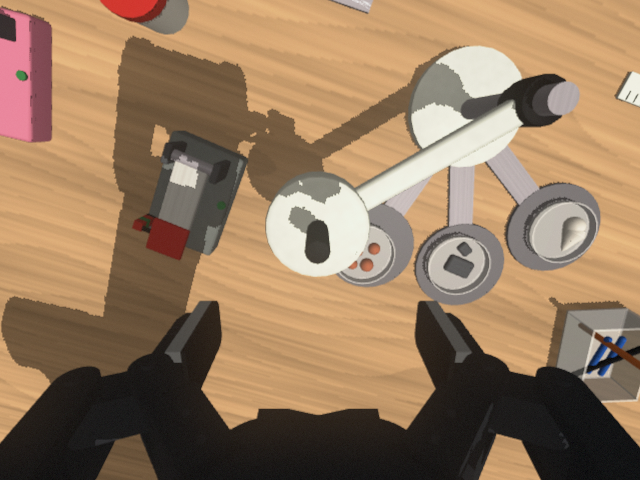

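The handle's base is at pixel (317,225) and its top near (318,251). The red pad is centred at (168,239), with the lever running to its hinge at (190,160).

```bash
python3 - <<'E'
from h import *
s=sense(); p=capture('wrist')
for n,u,z in [('htop',(318,253),213),('hmid',(317,238),186),('head',(317,217),158),('pad',(167,239),76),('padcorners',(154,220),76),('',(189,231),76),('',(182,259),76),('',(146,248),76),('leverfar',(190,158),70),('foot',(468,106),8),('shell',(558,229),13),('posttop',(563,98),175)]:
    print(n,np.round(toz(p,u,z,s)))
E
```

```text
htop [542. 155. 213.]
hmid [543. 156. 186.]
head [552. 159. 158.]
pad [455. 302.  76.]
padcorners [472. 320.  76.]
 [472. 281.  76.]
 [437. 282.  76.]
 [437. 322.  76.]
leverfar [549. 298.  70.]
foot [697.  22.   8.]
shell [ 599. -153.   13.]
posttop [693.  23. 175.]
```

>>> drive_tool(
  commands="-0.01 -0.01 -0.3 0 0 0 100;0 0 -0.3 0 0 0 100;0 0 -0.25 0 0 0 100;0 0 -0.15 0 0 0 100;0 0 -0.13 0 0 0 100;0 0 0 0 0 0 60;0 0 0 0 0 0 20;0 0 0 0 0 0 0;0 0 0 0 0 0 0;0 0 0 0 0 0 0;0 0 0 0 0 0 0;0 0 0 0 0 0 0",
  force=50,
)

```text
time_s: 5.03
eef_pos: [543.1, 156.7, 193.3]
ee_rot: [-0.001, 0.987, 0.162, -0.001]
force: [-7.4, 7.3, 7.2]
grip_width: 0.199
grip_force: 49.1
```

```bash
python3 - <<'E'
import numpy as np
c=np.array([697,25]);r=202
a=np.radians(139.4+np.linspace(0,102,35))
P=c+r*np.c_[np.cos(a),np.sin(a)]
print(P[0],P[17],P[-1]); d=np.diff(P,axis=0)/100
for h in (d[:17],d[17:]): print(';'.join('%.3f %.3f 0 0 0 0 0'%tuple(x) for x in h))
E
```

```text
[543.62719592 156.45639189] [498.3185629  -11.46486734] [ 600.3042447  -152.35256104]
-0.067 -0.082 0 0 0 0 0;-0.062 -0.085 0 0 0 0 0;-0.058 -0.089 0 0 0 0 0;-0.053 -0.091 0 0 0 0 0;-0.048 -0.094 0 0 0 0 0;-0.043 -0.097 0 0 0 0 0;-0.038 -0.099 0 0 0 0 0;-0.033 -0.101 0 0 0 0 0;-0.028 -0.102 0 0 0 0 0;-0.022 -0.103 0 0 0 0 0;-0.017 -0.104 0 0 0 0 0;-0.011 -0.105 0 0 0 0 0;-0.006 -0.106 0 0 0 0 0;-0.000 -0.106 0 0 0 0 0;0.005 -0.106 0 0 0 0 0;0.011 -0.105 0 0 0 0 0;0.016 -0.104 0 0 0 0 0
0.022 -0.103 0 0 0 0 0;0.027 -0.102 0 0 0 0 0;0.033 -0.101 0 0 0 0 0;0.038 -0.099 0 0 0 0 0;0.043 -0.097 0 0 0 0 0;0.048 -0.094 0 0 0 0 0;0.053 -0.092 0 0 0 0 0;0.057 -0.089 0 0 0 0 0;0.062 -0.086 0 0 0 0 0;0.066 -0.082 0 0 0 0 0;0.071 -0.079 0 0 0 0 0;0.075 -0.075 0 0 0 0 0;0.078 -0.071 0 0 0 0 0;0.082 -0.067 0 0 0 0 0;0.085 -0.062 0 0 0 0 0;0.089 -0.058 0 0 0 0 0;0.091 -0.053 0 0 0 0 0
```

>>> drive_tool(
  commands="-0.067 -0.082 0 0 0 0 0;-0.062 -0.085 0 0 0 0 0;-0.058 -0.089 0 0 0 0 0;-0.053 -0.091 0 0 0 0 0;-0.048 -0.094 0 0 0 0 0;-0.043 -0.097 0 0 0 0 0;-0.038 -0.099 0 0 0 0 0;-0.033 -0.101 0 0 0 0 0;-0.028 -0.102 0 0 0 0 0",
)

```text
time_s: 5.78
eef_pos: [497.8, 73.0, 193.1]
ee_rot: [-0.002, 0.987, 0.162, -0.003]
force: [-18.9, 11.0, 15.7]
grip_width: 0.194
grip_force: 50.9
```

>>> drive_tool(
  commands="-0.04 -0.103 0 0 0 0 0;-0.03 -0.104 0 0 0 0 0;-0.02 -0.105 0 0 0 0 0;-0.006 -0.106 0 0 0 0 0;-0.000 -0.106 0 0 0 0 0;0.005 -0.106 0 0 0 0 0;0.011 -0.105 0 0 0 0 0;0.016 -0.104 0 0 0 0 0",
)

```text
time_s: 6.45
eef_pos: [494.2, -12.4, 193.0]
ee_rot: [-0.0, 0.987, 0.162, -0.0]
force: [-4.0, 5.1, 5.0]
grip_width: 0.191
grip_force: 50.0
```

>>> drive_tool(
  commands="0.022 -0.103 0 0 0 0 0;0.027 -0.102 0 0 0 0 0;0.033 -0.101 0 0 0 0 0;0.038 -0.099 0 0 0 0 0;0.043 -0.097 0 0 0 0 0;0.048 -0.094 0 0 0 0 0;0.053 -0.092 0 0 0 0 0;0.057 -0.089 0 0 0 0 0;0.062 -0.086 0 0 0 0 0",
)

```text
time_s: 7.2
eef_pos: [533.0, -99.2, 192.9]
ee_rot: [-0.0, 0.987, 0.162, -0.0]
force: [-2.4, 6.3, 4.1]
grip_width: 0.199
grip_force: 50.1
```

>>> drive_tool(
  commands="0.066 -0.082 0 0 0 0 0;0.071 -0.079 0 0 0 0 0;0.075 -0.075 0 0 0 0 0;0.078 -0.071 0 0 0 0 0;0.082 -0.067 0 0 0 0 0;0.085 -0.062 0 0 0 0 0;0.089 -0.058 0 0 0 0 0;0.091 -0.053 0 0 0 0 0;0 0 0 0 0 0 0;0 0 0 0 0 0 0",
)

```text
time_s: 8.03
eef_pos: [597.4, -153.6, 192.7]
ee_rot: [0.0, 0.987, 0.162, 0.001]
force: [2.2, 2.9, 3.7]
grip_width: 0.196
grip_force: 50.0
```

```bash
python3 - <<'E'
from h import *
print(sense()['eef_pos'])
a=capture('scene'); b=capture('side')
for n,z in [('lamp_handle',188),('dish_shell_mid',13)]:
  for p in (a,b):
    for x in boxes_of(p,n)[:1]: print(n,x['confidence'],x['position'],np.round(toz(p,x['position'],z)))
im=np.hstack([a['pixels'][130:330,190:390],b['pixels'][220:420,260:460]])
cv2.imwrite('pics/d.png',cv2.resize(im,None,fx=2,fy=2,interpolation=cv2.INTER_CUBIC))
E
```

```text
[ 597.40626817 -153.55131704  192.73238804]
lamp_handle 0.61 [265.8, 194.0] [645. -74. 188.]
lamp_handle 0.73 [361.1, 306.3] [ 583. -197.  188.]
dish_shell_mid 0.75 [262.1, 222.9] [ 603. -165.   13.]
dish_shell_mid 0.84 [358.8, 333.6] [ 604. -158.   13.]
```

View pics/d.png

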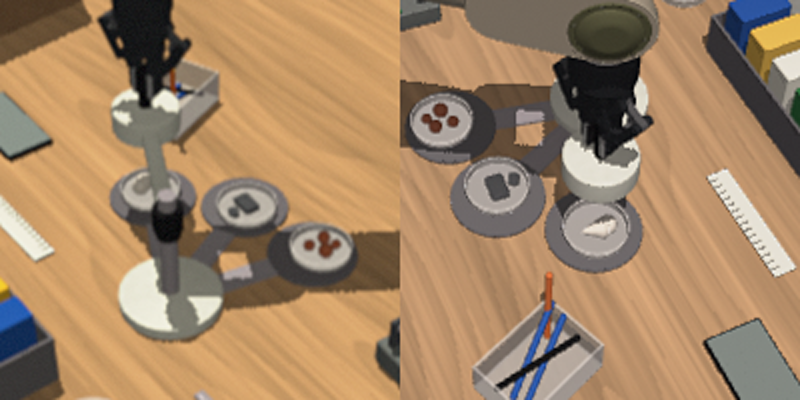

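The head stands over the shell dish: both views and the TCP agree to a few mm. I'll release the handle, rise, shut the fingers and go over the pad.

>>> drive_tool(
  commands="0 0 0 0 0 0 30;0 0 0 0 0 0 50;0 0 0 0 0 0 70;0 0 0 0 0 0 70;0 0 0.15 0 0 0 70;0 0 0.3 0 0 0 70;0 0 0.4 0 0 0 70;0 0 0.3 0 0 0 70;0 0 0 0 0 0 0;0 0 0 0 0 0 0",
)

```text
time_s: 9.17
eef_pos: [596.8, -153.9, 308.7]
ee_rot: [0.001, 0.987, 0.161, 0.001]
force: [0.6, 1.3, -0.2]
grip_width: 0.427
grip_force: 0.0
```

>>> drive_tool(
  commands="-0.06 0.2 0 0 0 0 0;-0.11 0.36 0 0 0 0 0;-0.11 0.36 0 0 0 0 0;-0.11 0.36 0 0 0 0 0;-0.11 0.36 0 0 0 0 0;-0.11 0.36 0 0 0 0 0;-0.11 0.36 0 0 0 0 0;-0.11 0.36 0 0 0 0 0;-0.11 0.36 0 0 0 0 0;-0.11 0.36 0 0 0 0 0;-0.11 0.36 0 0 0 0 0;-0.11 0.36 0 0 0 0 0;-0.11 0.36 0 0 0 0 0;-0.04 0.03 0 0 0 0 0;0 0 0 0 0 0 0;0 0 0 0 0 0 0",
)

```text
time_s: 10.5
eef_pos: [454.5, 300.8, 306.3]
ee_rot: [0.0, 0.987, 0.161, -0.001]
force: [0.1, -0.3, -0.4]
grip_width: 0.0
grip_force: 0.0
```

```bash
python3 - <<'E'
from h import *
s=sense(); p=capture('wrist'); a=capture('scene'); b=capture('side')
print(s['time_s'],s['eef_pos'],s['force'],s['grip_width'])
for n,q in [('w',p),('s',a),('d',b)]:
    m=cv2.inRange(cv2.cvtColor(q['pixels'],cv2.COLOR_BGR2HSV),(0,180,60),(6,255,255))|cv2.inRange(cv2.cvtColor(q['pixels'],cv2.COLOR_BGR2HSV),(174,180,60),(180,255,255))
    k,_,st,c=cv2.connectedComponentsWithStats(m)
    for i in range(1,k):
        if st[i,4]>60: print(n,st[i],np.round(c[i]),np.round(toz(q,c[i],76,s)))
im=np.hstack([a['pixels'][150:350,250:450],p['pixels'][130:330,200:400]])
cv2.imwrite('pics/e.png',cv2.resize(im,None,fx=2,fy=2,interpolation=cv2.INTER_CUBIC))
E
```

```text
10.5 [454.52973131 300.81780099 306.2541509 ] [ 0.12601649 -0.32664287 -0.38593795] 2.068554321304609e-05
w [ 91  42  44  43 591] [102.  60.] [521. 539.  76.]
w [73 56 11 12 97] [77. 61.] [512. 561.  76.]
w [ 294  182   45   43 1180] [315. 203.] [454. 304.  76.]
w [278 185  11  11  74] [283. 190.] [457. 341.  76.]
s [416 274  22  16 186] [426. 281.] [457. 304.  76.]
s [363 338  29  27 645] [377. 351.] [687. 382.  76.]
s [473 348  25  20 275] [485. 358.] [521. 531.  76.]
d [226 151  15  11  98] [233. 156.] [519. 526.  76.]
d [293 163  21  17 286] [303. 171.] [686. 378.  76.]
d [230 203  15  15 151] [237. 211.] [456. 303.  76.]
```

View pics/e.png

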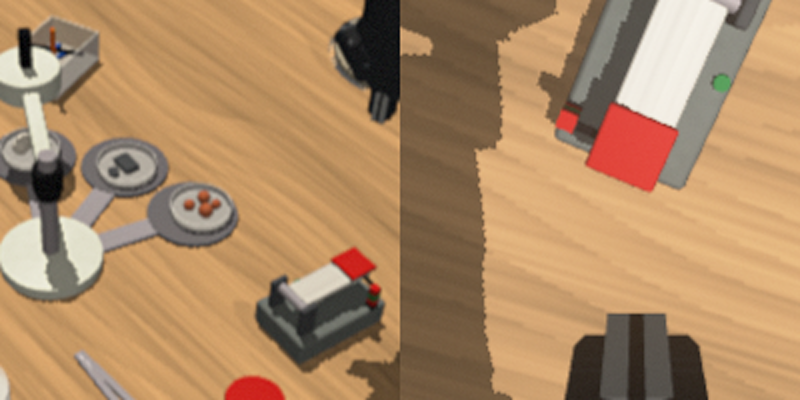

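>>> drive_tool(
  commands="0.01 0.03 -0.3 0 0 0 0;0 0 -0.35 0 0 0 0;0 0 -0.35 0 0 0 0;0 0 -0.35 0 0 0 0;0 0 -0.25 0 0 0 0;0 0 -0.2 0 0 0 0;0 0 -0.1 0 0 0 0;0 0 -0.05 0 0 0 0;0 0 0 0 0 0 0;0 0 0 0 0 0 0;0 0 0 0 0 0 0",
)

```text
time_s: 11.57
eef_pos: [456.3, 304.5, 113.6]
ee_rot: [-0.0, 0.987, 0.161, 0.001]
force: [-0.4, 0.6, 1.1]
grip_width: -0.001
grip_force: 0.0
```

>>> drive_tool(
  commands="0 0 -0.06 0 0 0 0;0 0 -0.05 0 0 0 0;0 0 0 0 0 0 0;0 0 0 0 0 0 0;0 0 0 0 0 0 0",
)

```text
time_s: 11.98
eef_pos: [455.7, 304.4, 101.3]
ee_rot: [0.0, 0.987, 0.161, 0.0]
force: [0.0, -0.3, 0.0]
grip_width: 0.001
grip_force: 0.0
```

>>> drive_tool(
  commands="0 0 -0.03 0 0 0 0;0 0 -0.03 0 0 0 0;0 0 0 0 0 0 0;0 0 0 0 0 0 0;0 0 0 0 0 0 0",
)

```text
time_s: 12.4
eef_pos: [455.6, 304.4, 95.3]
ee_rot: [-0.0, 0.987, 0.161, 0.0]
force: [0.2, -0.4, 1.3]
grip_width: 0.005
grip_force: 0.0
```

>>> drive_tool(
  commands="0 0 -0.04 0 0 0 0;0 0 0 0 0 0 0;0 0 0 0 0 0 0;0 0 0 0 0 0 0",
)

```text
time_s: 12.73
eef_pos: [455.9, 304.5, 91.6]
ee_rot: [-0.0, 0.987, 0.161, 0.0]
force: [-0.4, 0.6, 4.3]
grip_width: 0.001
grip_force: 2.1
```

Contact comes at z≈92–93, as expected. I press on to about 79.

>>> drive_tool(
  commands="0 0 -0.04 0 0 0 0;0 0 -0.04 0 0 0 0;0 0 -0.04 0 0 0 0;0 0 0 0 0 0 0;0 0 0 0 0 0 0;0 0 0 0 0 0 0;0 0 0 0 0 0 0;0 0 0 0 0 0 0;0 0 0 0 0 0 0",
)

```text
time_s: 13.48
eef_pos: [455.6, 304.5, 79.8]
ee_rot: [-0.0, 0.987, 0.161, 0.0]
force: [-2.4, 0.9, 5.9]
grip_width: -0.0
grip_force: 3.6
```

```bash
python3 - <<'E'
from h import *
s=sense(); a=capture('scene'); print(s['eef_pos'],s['force']); print(sense()['force'])
b=capture('side')
im=np.hstack([cv2.resize(a['pixels'][180:330,230:460],None,fx=2,fy=2.6667),cv2.resize(a['pixels'][265:325,400:450],None,fx=6.667,fy=6.667,interpolation=cv2.INTER_CUBIC)])
cv2.imwrite('pics/f.png',im); print(im.shape)
E
```

```text
[455.60064496 304.52847223  79.75679755] [-2.43873018  0.86605267  5.91837378]
[-3.13879178  0.95987112  6.99303715]
(400, 793, 3)
```

View pics/f.png

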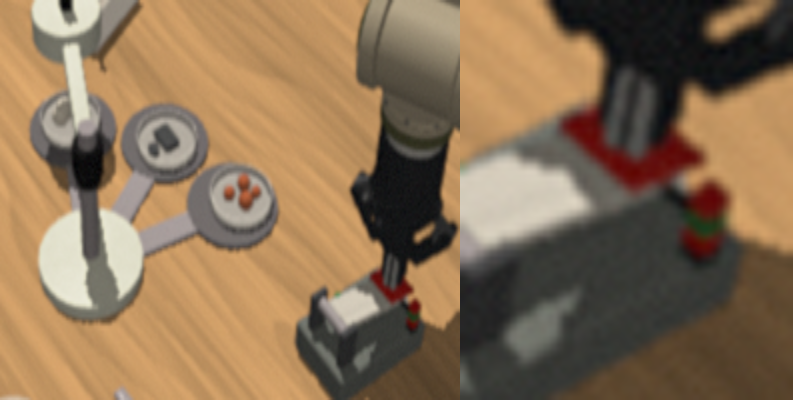

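The pad is about 13 mm down with 6–7 N on it, which matches half way. The tip is centred on the pad, and the lamp is still over the shell dish.

```bash
python3 -c "
from rig import *
s=sense();print(s['eef_pos'],s['force']);print(finish_job())"
```

```text
[455.58773212 304.54535528  79.74927602] [-2.40332214  0.46142922  7.60033234]
the job is handed in; nothing more can be done
None
```

I handed the job in with the lamp head over the shell dish (within about 5 mm by my measurements) and the robot still holding the red pad about 13 mm down, at 6–7.6 N; the judge's verdict was not shown.

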